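# Sweep spilled sugar lumps into the table dustpan

## Robot

A 6-joint arm with a two-finger parallel gripper is mounted at the origin on a cart in front of the work surface, level with it; the furniture and walls round the work are solid. World frame = base frame: x ahead of the robot, y to its left, z up, the work surface at z = 0. Lengths are in m, angles in rad, forces in N, time in s.
With the tool pointing down it reaches from about 0.35 to 0.975 m from the base axis. Payload 4.9 kg.
Tool frame: the origin (TCP) lies between the finger pads; the fingertips stand 14 mm ahead of it and the grasp point (between the pads) lies 5 mm behind it (manip.tcp_to_tips is the distance from the TCP to the fingertips, in m); z points along the fingers, y is the line along which they close (so a half turn about z gives the same grasp; the last joint's range is limited). The gripper opens to 85 mm and grips with 20 to 120 N. Pads are 22 mm wide; open, the fingers measure 114 mm over their backs; the gripper's body (76 mm by 85 mm) begins 54 mm behind the grasp point. The pads swing forward as they close: fully open they stand 13 mm farther back than shut.
Start: joints at [-0.119, 0.053, 1.613, -0, 1.476, -0.119], TCP at [0.625, 0, 0.245] pointing down, gripper open.
Joint ranges: [-3.01, 3.01], [-1.01, 2.22], [0.06, 2.58], [-1.02, 4.17], [0.09, 2.62], [-3.14, 3.14]. Speed limits (rad/s): [2.57, 2.57, 3.14, 3.14, 3.14, 3.14].

## Interface

Orientations are given as a unit quaternion [w, x, y, z].
In Python, from plant import manip gives the robot as it stands.
- The arm moves only by the tool servo_tool, never from a script. Its argument "moves" is a list that holds one entry, the list of rows, each a list of 7 numbers: the shift along the tool's x, y, z in mm, then the turn, a rotation vector about the tool's x, y, z in degrees, then the finger opening in mm, from 0 to 85.4. In form: [[[x, y, z, ax, ay, az, fingers], ...]]. A call has 1 to 12 rows; each row shifts and turns the commanded pose from where the row before left it, along the tool's axes as they then stand; what a row does not reach is not made up. A row lasts 1/8 s, in which the tool goes at most 62.5 mm and 10.7 degrees, less where a joint would pass 70% of its speed; a pose out of reach is approached as far as the arm can. A call with a gripper value outside its range is refused whole. The fingers move at their own pace and stop on an object; the grip force is fixed at half the most. Time passes only in rows, so rows that do not move let the fingers close. It gives the time, the measured TCP pose, the force, the opening and the grip force at its end, in the units of the state.
- manip.state(): the state, without advancing time (a new reading comes with each control period).
- manip.grab_frame(name): name is "scene" or "side" or "wrist"; returns a dict with "image" (384x512x3 uint8, blue, green, red), "mtx" (3x3 intrinsics, pixels), "eye" and "rotation" of the camera in the world. Camera axes: x right, y down, z forward; pixel columns grow to the right and rows downward; lengths in m; the calibration is good to about 2 mm. A picture is of the moment at which its call begins. There is no depth.
- manip.job_done(): hands the job in; it is judged then, once.
The state is a dict: "time": time; "joint_pos": joint angles; "joint_vel": joint speeds; "joint_efforts": joint torques, N m; "tool_pos": TCP position; "tool_rot": TCP orientation; "contact_force": force on the tool from outside, world axes, zero at the start; "ft_torque": the same for the moment, N m; "gripper_width": opening from 0.0 (shut) to 1.0 (fully open); "grasp_force": force on a finger pad.
Only numpy, scipy, OpenCV 4.12 (cv2) and the standard library are available. Lean on these libraries where they do the work, as an engineer would, in place of code of your own. Each camera call takes 0.05 s, during which the arm holds its last target. There are 200 camera calls.

## Task

Three white sugar lumps lie spilled on the table: sweep them gently over the table top with your fingertips, over the lip and wholly into the steel dustpan, so that all three lie on its flat floor. Only push them: do not pinch, press on or pick up a lump. Leave the matchbox among them and everything else on the table where it is.

Things in the scene. Friction and masses are not known exactly. Their poses are not given: they have to be found in the camera images.
- pan_floor (a point): centre of the top face of the floor of a steel table dustpan. x points from the open mouth to the back wall and the black handle, y across, z up. The flat floor is 130 mm deep (x -65 to +65) and 200 mm wide (y -100 to +100), 2 mm above the table. The mouth faces roughly to the robot's right (-y), turned by up to 0.25 rad
- pan_lip (a point): middle of the dustpan's mouth, where the sloping lip meets the flat floor, at the floor's height; axes as pan_floor. The mouth is open over the full 200 mm; the steel lip slopes from the table up to the floor over 28 mm (x -93 to -65 mm from pan_floor)
- dustpan: the whole dustpan; origin on the table under pan_floor, same axes. Walls 22 mm high (25 mm with the rolled rim) and 4 mm thick stand at the back and both sides. The handle ends 143 mm behind the centre. The dustpan is fixed: it does not slide or lift
- lump_a_centre (a point): centre (8 mm up) of a white pressed sugar lump, 26 x 20 x 16 mm high, 10 to 17 g, dry and sliding easily (friction 0.3 to 0.4), lying loose on the bare table to the right of the dustpan; x along its 26 mm side. The three lumps are alike
- lump_b_centre (a point): centre (8 mm up) of a white pressed sugar lump, 26 x 20 x 16 mm high, 10 to 17 g, dry and sliding easily (friction 0.3 to 0.4), lying loose on the bare table to the right of the dustpan; x along its 26 mm side. The three lumps are alike
- lump_c_centre (a point): centre (8 mm up) of a white pressed sugar lump, 26 x 20 x 16 mm high, 10 to 17 g, dry and sliding easily (friction 0.3 to 0.4), lying loose on the bare table to the right of the dustpan; x along its 26 mm side. The three lumps are alike
- matchbox: small closed matchbox with yellow top and dark sides, 39 x 61 x 17 mm, lying flat near the lumps; origin at the centre of its underside, y along its length. Not to be moved
- teaspoon: metal teaspoon, 130 x 26 x 11 mm, lying flat at the right edge of the table, to the right of the lumps; origin under its centre. Not to be moved
- tin: low food tin, 75 mm across, 58 mm high, at the back of the table; origin at the centre of its underside. Not to be moved
- jam_jar: clip-top glass jar, 85 x 71 x 69 mm high, at the back; origin at the centre of its underside. Not to be moved
- salt_drum: card drum of salt, 62 mm across, 122 mm high, back left corner; origin at the centre of its underside. Not to be moved
- canister: round dark storage canister with knobbed lid, 107 mm across, 165 mm high, back right corner; origin at the centre of its underside. Not to be moved
- mug: plain mug, 77 mm across with handle 114 mm, 98 mm high, at the back right; origin near the centre of its underside. Not to be moved
- tea_box: cardboard tea box, 71 x 126 x 76 mm high, front right; origin at the centre of its underside. Not to be moved
- lump_a: the sugar lump of lump_a_centre; origin at the centre of its underside
- lump_b: the sugar lump of lump_b_centre; origin at the centre of its underside
- lump_c: the sugar lump of lump_c_centre; origin at the centre of its underside
There are look-alikes about, which are no part of the job. What is shaped like the lump_c but black or turquoise is not meant.

How it is judged:
By the outcome, as a careful person would: the job done as asked, in the order asked, and still so for the second after the job is handed in, with the robot touching nothing.
It also fails if it takes over 72 s, if anything falls off the work surface, if the arm or the gripper's body presses on something with over 40 N, if the wrist force passes 120 N, or if a joint passes its speed limit or range.

## Working session

There is one attempt and no reset: what is moved stays moved. The work goes in short steps, Python scripts to look and compute and a tool call to move; the robot and the scene stay as the last step left them, time stands still between calls to the robot, and variables do not carry over. Pictures are saved under pics/ and viewed, at most 10 in all, crops included, and the job is handed in when it is done.

Besides the shell and the picture viewer there is one more tool, called as name(argument=value, ...) on one line, values as JSON. servo_tool: Moves the arm, as the interface text tells. Its arguments: {"type":"object","properties":{"moves":{"type":"array"}},"required":["moves"]}

```bash
mkdir -p pics
cat > h.py <<'E'
import numpy as np,cv2,pickle
from plant import manip
def grab(n,f):
    d=manip.grab_frame(n); cv2.imwrite(f'pics/{f}.png',d['image']); pickle.dump(d,open(f'pics/{f}.pkl','wb')); return d
def w(d,u,v,z=0.):
    r=np.array(d['rotation'])@np.linalg.inv(d['mtx'])@np.array([u,v,1.]); e=np.array(d['eye']); return e+r*(z-e[2])/r[2]
def px(d,p):
    c=np.array(d['mtx'])@(np.array(d['rotation']).T@(np.array(p)-d['eye'])); return c[:2]/c[2]
E
python3 - <<'E'
from h import *
ims=[]
for n in("scene","wrist"):
    d=grab(n,n+'0'); print(n,d['eye'],np.round(d['rotation'],3).tolist()); ims.append(d['image'])
d=grab("side","side0");print(d['eye'])
ims.append(d['image'])
cv2.imwrite('pics/a.png',cv2.resize(ims[0],(800,600)))
s=manip.state();print(s['time'],s['tool_pos'],s['tool_rot'])
E
```

```text
scene [ 0.2012242  -0.55784359  0.87685425] [-0.309, 0.913, -0.251, 0.085]
wrist [0.62501902 0.07519563 0.37171035] [0.149, 0.989, 0.0, -0.001]
[ 0.58148956 -0.60220268  0.95492066]
0.15 [6.24541298e-01 7.21005655e-05 2.44346105e-01] [-6.35817651e-04  7.07115772e-01  7.07097333e-01 -4.91229258e-04]
```

View pics/a.png

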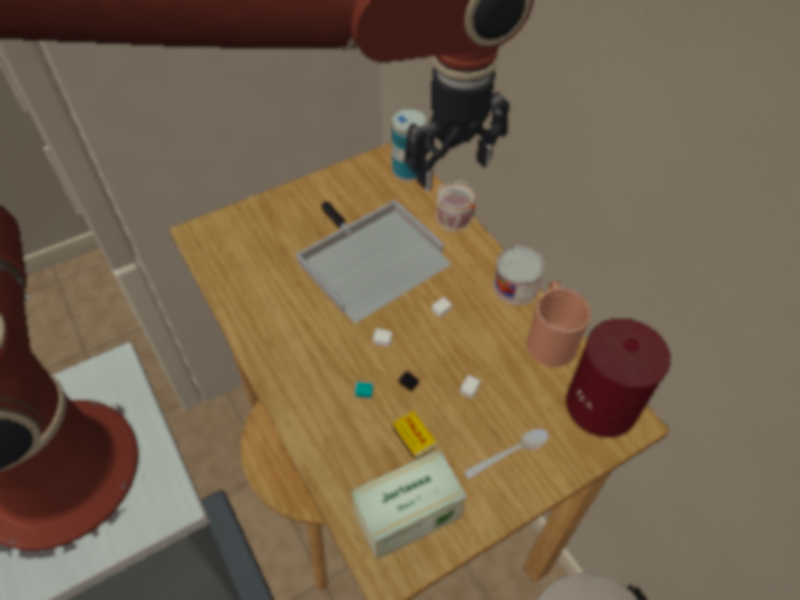

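View pics/wrist0.png

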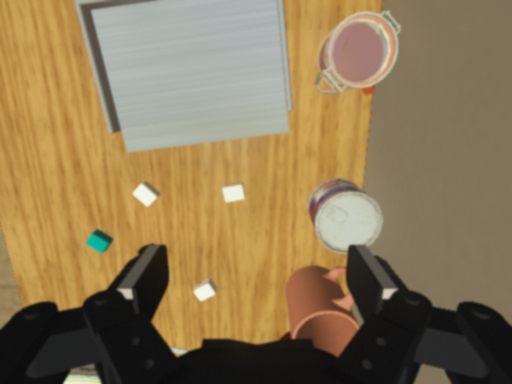

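The scene shows the pan (mouth edge from (358,318) to (450,262)), white lumps at (382,337), (442,306) and (470,386), a turquoise decoy at (364,390), a black decoy at (409,381), and the matchbox at (414,434). The wrist view has the lumps at (146,194), (233,192) and (204,290).

Run:
```python
from h import *
s=pickle.load(open('pics/scene0.pkl','rb'));k=pickle.load(open('pics/wrist0.pkl','rb'));sd=pickle.load(open('pics/side0.pkl','rb'))
for n,p in dict(a=(146,194),b=(233,192),c=(204,290)).items(): print(n,'wrist',w(k,*p,.016)[:2].round(4))
for n,p in dict(a=(382,337),b=(442,306),c=(470,386),black=(409,381),turq=(364,390),mbox=(414,433),spoon=(470,474),lipL=(358,318),lipR=(450,262),backL=(298,258),backR=(394,204),tea=(352,492),tea2=(437,455)).items(): print(n,w(s,p[0]/1.5625,p[1]/1.5625,.014)[:2].round(4))
for n,p in dict(lip1=(127,151),lip2=(288,131)).items(): print(n,w(k,*p,0)[:2].round(4))
print('turqw',w(k,99,241,.016))
# lump outlines
g=k['image'].min(2); m=(g>195).astype('uint8'); 
for c in cv2.findContours(m,0,2)[0]:
    r=cv2.minAreaRect(c)
    if 100<cv2.contourArea(c)<900:
        q=np.array([w(k,*x,.016)[:2] for x in cv2.boxPoints(r)]); e=np.diff(q,axis=0); print(np.round(r[0]),q.mean(0).round(4),np.hypot(*e.T).round(3),np.degrees(np.arctan2(e[:,1],e[:,0])).round())
a=cv2.resize(sd['image'],(800,600)); cv2.imwrite('pics/b.png',a)
```

```text
Traceback (most recent call last):
  File "h.py", line 6, in w
    r=np.array(d['rotation'])@np.linalg.inv(d['mtx'])@np.array([u,v,1.]); e=np.array(d['eye']); return e+r*(z-e[2])/r[2]
      ~~~~~~~~~~~~~~~~~~~~~~~^~~~~~~~~~~~~~~~~~~~~~~~
ValueError: matmul: Input operand 1 has a mismatch in its core dimension 0, with gufunc signature (n?,k),(k,m?)->(n?,m?) (size 3 is different from 4)
```

```bash
cat > h.py <<'E'
import numpy as np,cv2,pickle
from scipy.spatial.transform import Rotation as R
from plant import manip
def rot(d): return R.from_quat(d['rotation'],scalar_first=True).as_matrix()
def grab(n,f):
    d=manip.grab_frame(n); cv2.imwrite(f'pics/{f}.png',d['image']); pickle.dump(d,open(f'pics/{f}.pkl','wb')); return d
def w(d,u,v,z=0.):
    r=rot(d)@np.linalg.inv(d['mtx'])@np.array([u,v,1.]); e=np.array(d['eye']); return e+r*(z-e[2])/r[2]
def px(d,p):
    c=np.array(d['mtx'])@(rot(d).T@(np.array(p)-d['eye'])); return c[:2]/c[2]
E
python3 - <<'E'
from h import *
s=pickle.load(open('pics/scene0.pkl','rb'));k=pickle.load(open('pics/wrist0.pkl','rb'));sd=pickle.load(open('pics/side0.pkl','rb'))
for n,p in dict(a=(146,194),b=(233,192),c=(204,290)).items(): print(n,'wrist',w(k,*p,.016)[:2].round(4))
for n,p in dict(a=(382,337),b=(442,306),c=(470,386),black=(409,381),turq=(364,390),mbox=(414,433),spoon=(470,474),lipL=(358,318),lipR=(450,262),backL=(298,258),backR=(394,204),tea=(352,492),tea2=(437,455)).items(): print(n,w(s,p[0]/1.5625,p[1]/1.5625,.014)[:2].round(4))
for n,p in dict(lip1=(127,151),lip2=(288,131)).items(): print(n,w(k,*p,0)[:2].round(4))
print('turqw',w(k,99,241,.016))
# lump outlines
g=k['image'].min(2); m=(g>195).astype('uint8'); 
for c in cv2.findContours(m,0,2)[0]:
    r=cv2.minAreaRect(c)
    if 100<cv2.contourArea(c)<900:
        q=np.array([w(k,*x,.016)[:2] for x in cv2.boxPoints(r)]); e=np.diff(q,axis=0); print(np.round(r[0]),q.mean(0).round(4),np.hypot(*e.T).round(3),np.degrees(np.arctan2(e[:,1],e[:,0])).round())
a=cv2.resize(sd['image'],(800,600)); cv2.imwrite('pics/b.png',a)
E
```

```text
a wrist [ 0.4878 -0.0386]
b wrist [ 0.5947 -0.036 ]
c wrist [ 0.552  -0.1757]
a [ 0.4826 -0.0434]
b [ 0.5938 -0.0407]
c [ 0.5495 -0.183 ]
black [ 0.4777 -0.1306]
turq [ 0.414  -0.1102]
mbox [ 0.4404 -0.205 ]
spoon [ 0.4731 -0.294 ]
lipL [0.4683 0.0067]
lipR [0.6552 0.0291]
backL [0.4417 0.1663]
backR [0.6444 0.1936]
tea [ 0.3262 -0.2355]
tea2 [ 0.4501 -0.2488]
lip1 [0.4642 0.0118]
lip2 [0.6615 0.0361]
turqw [ 0.42018794 -0.10231653  0.016     ]
[204. 292.] [ 0.5514 -0.1788] [0.024 0.018 0.024] [  29.  -69. -150.]
[233. 193.] [ 0.5946 -0.0375] [0.022 0.017 0.023] [  12.  -80. -168.]
[144. 195.] [ 0.4852 -0.0398] [0.017 0.023 0.017] [  47.  -45. -132.]
```

View pics/b.png

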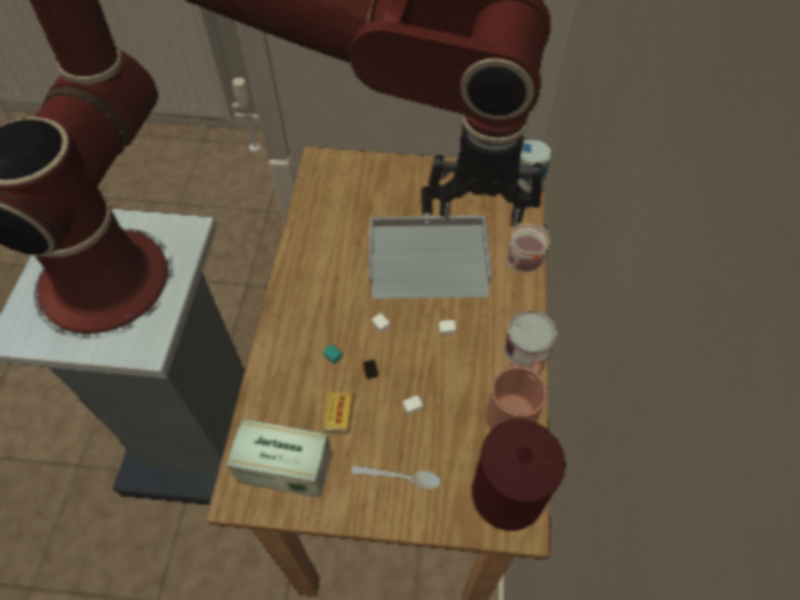

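The side view confirms the layout: pan mouth clear, lumps at (381,322), (447,327) and (413,404). Plan in pan axes: A sits at lateral −83 mm, so I'll push it diagonally inward. Then B goes straight in, and C last. I'll keep the fingers nearly closed and the tool's x along each push.

servo_tool(moves=[[[-18.25,-37.25,25,0,0,0,12],[-18.25,-37.25,25,0,0,0,12],[-18.25,-37.25,25,0,0,0,12],[-18.25,-37.25,25,0,0,0,12],[0,0,30,0,0,8.7,12],[0,0,30,0,0,8.7,12],[0,0,0,0,0,0,12],[0,0,0,0,0,0,12]]])

```text
time: 1.15
tool_pos: [0.4766, -0.0731, 0.0863]
tool_rot: [0.0, 0.805, 0.593, 0.0]
contact_force: [0.7, 1.1, 1.4]
gripper_width: 0.14
grasp_force: 0.0
```

Run:
```python
from h import *
d=grab('wrist','w1'); s=manip.state(); print(s['tool_pos'],rot({'rotation':s['tool_rot']})[:,0],s['gripper_width'])
cv2.imwrite('pics/w1b.png',d['image'])
```

```text
[ 0.47706074 -0.07325246  0.08684047] [ 2.97271892e-01  9.54792869e-01 -2.44977205e-05] 0.13985226618049132
```

View pics/w1b.png

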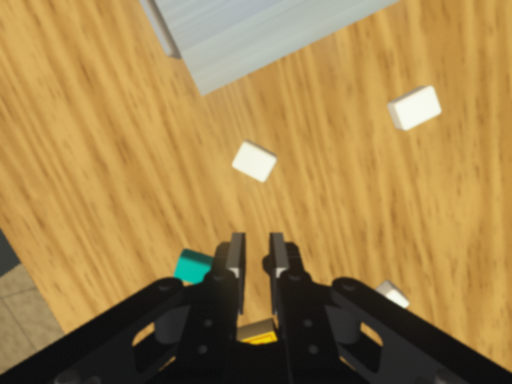

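The wrist view shows A at (254,161), straight ahead of the fingers (u≈257), with turquoise clear at (193,266). Now I lower and push diagonally.

servo_tool(moves=[[[0,0,33,0,0,0,12],[0,0,33,0,0,0,12],[0,0,0,0,0,0,12],[10,0,0,0,0,0,12],[13,0,0,0,0,0,12],[13,0,0,0,0,0,12],[13,0,0,0,0,0,12],[13,0,0,0,0,0,12],[13,0,0,0,0,0,12],[13,0,0,0,0,0,12],[9,0,0,0,0,0,12],[4,0,0,0,0,0,12]]])

```text
time: 2.7
tool_pos: [0.5063, 0.0239, 0.0192]
tool_rot: [-0.0, 0.806, 0.592, -0.0]
contact_force: [-0.2, -0.0, -1.2]
gripper_width: 0.135
grasp_force: 0.0
```

servo_tool(moves=[[[-10,0,0,0,0,0,12],[-10,0,0,0,0,0,12],[0,0,0,0,0,-8.1,12],[0,0,0,0,0,-8.1,12],[0,0,0,0,0,-8.1,12],[0,10,0,0,0,0,12],[0,0,0,0,0,0,12]]])

```text
time: 3.58
tool_pos: [0.5111, 0.0049, 0.0197]
tool_rot: [0.0, 0.664, 0.748, 0.0]
contact_force: [0.4, -0.1, -0.5]
gripper_width: 0.142
grasp_force: 0.0
```

Run:
```python
from h import *
d=grab('wrist','w2'); s=manip.state(); print(s['tool_pos'],rot({'rotation':s['tool_rot']})[:,0],s['gripper_width'])
cv2.imwrite('pics/w2b.png',d['image'])
k=d
g=k['image'].min(2); m=(g>195).astype('uint8'); 
for c in cv2.findContours(m,0,2)[0]:
    r=cv2.minAreaRect(c)
    if 300<cv2.contourArea(c): print(np.round(r[0]),np.round(r[1]),w(k,*r[0],.017).round(4))
```

```text
[0.51062138 0.00508205 0.01946885] [-1.18174318e-01  9.92992854e-01 -1.47866052e-04] 0.138087243359137
[262. 181.] [54. 40.] [0.5087 0.0443 0.017 ]
```

View pics/w2b.png

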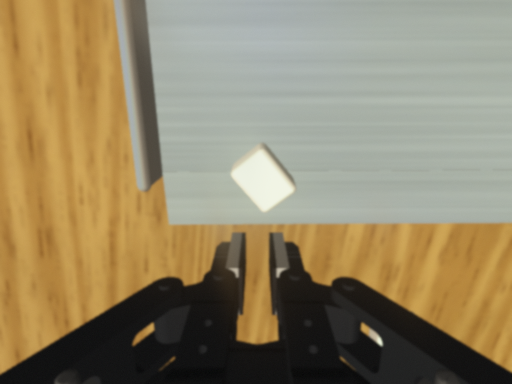

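A is on the lip at (262,181), centred ahead of the fingers, and the lip line is level in the picture, so the tool is aligned with the pan. I'll push it in, then lift back towards B.

servo_tool(moves=[[[8,0,0,0,0,0,12],[8,0,0,0,0,0,12],[12,0,0,0,0,0,12],[13,0,0,0,0,0,12],[13,0,0,0,0,0,12],[13,0,0,0,0,0,12],[13,0,0,0,0,0,12],[13,0,0,0,0,0,12],[10,0,0,0,0,0,12],[5,0,0,0,0,0,12],[-8,0,0,0,0,0,12],[-15,0,-20,0,0,0,12]]])

```text
time: 5.12
tool_pos: [0.4983, 0.0892, 0.0378]
tool_rot: [-0.001, 0.663, 0.749, -0.002]
contact_force: [0.5, 0.2, -0.7]
gripper_width: 0.136
grasp_force: 0.0
```

servo_tool(moves=[[[-15,0,-45,0,0,0,12],[-40,19,0,0,0,0,12],[-40,19,0,0,0,0,12],[-40,20,0,0,0,0,12],[-37,20,0,0,0,0,12],[0,0,0,0,0,0,12],[0,0,0,0,0,0,12]]])

```text
time: 6.0
tool_pos: [0.5973, -0.0717, 0.0839]
tool_rot: [-0.001, 0.664, 0.748, -0.0]
contact_force: [-0.1, 0.4, -0.5]
gripper_width: 0.142
grasp_force: 0.0
```

Run:
```python
from h import *
d=grab('wrist','w3'); s=manip.state(); print(s['tool_pos'],rot({'rotation':s['tool_rot']})[:,0],s['gripper_width'])
cv2.imwrite('pics/w3b.png',d['image'])
k=d
g=k['image'].min(2); m=(g>195).astype('uint8'); 
for c in cv2.findContours(m,0,2)[0]:
    r=cv2.minAreaRect(c)
    if 100<cv2.contourArea(c): print(np.round(r[0]),np.round(r[1]),w(k,*r[0],.016).round(4))
```

```text
[ 0.59717002 -0.07116419  0.08384539] [-1.20163069e-01  9.92753982e-01  6.06826036e-04] 0.14277951613804518
[466. 238.] [100.  90.] [ 0.7462 -0.0739  0.016 ]
[259. 162.] [27. 37.] [ 0.5947 -0.0375  0.016 ]
```

View pics/w3b.png

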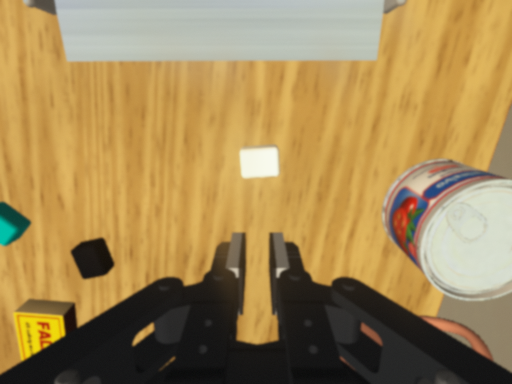

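B at (259,162) is square to the fingers. Black, matchbox and tin are clear. I'll lower and push it into the pan.

servo_tool(moves=[[[0,0,32,0,0,0,12],[0,0,32,0,0,0,12],[0,0,0,0,0,0,12],[8,0,0,0,0,0,12],[9,0,0,0,0,0,12],[13,0,0,0,0,0,12],[13,0,0,0,0,0,12],[13,0,0,0,0,0,12],[13,0,0,0,0,0,12],[13,0,0,0,0,0,12],[13,0,0,0,0,0,12],[13,0,0,0,0,0,12]]])

```text
time: 7.55
tool_pos: [0.5849, 0.0366, 0.0203]
tool_rot: [-0.0, 0.663, 0.748, -0.0]
contact_force: [-0.0, 0.5, -0.2]
gripper_width: 0.138
grasp_force: 0.0
```

servo_tool(moves=[[[13,0,0,0,0,0,12],[13,0,0,0,0,0,12],[13,0,0,0,0,0,12],[13,0,0,0,0,0,12],[13,0,0,0,0,0,12],[13,0,0,0,0,0,12],[8,0,0,0,0,0,12],[4,0,0,0,0,0,12],[-8,0,0,0,0,0,12],[-15,0,-20,0,0,0,12],[-15,0,-45,0,0,0,12],[0,0,0,0,0,0,12]]])

```text
time: 9.05
tool_pos: [0.583, 0.0853, 0.0918]
tool_rot: [0.004, 0.664, 0.748, 0.004]
contact_force: [0.1, 0.6, 0.7]
gripper_width: 0.145
grasp_force: 0.0
```

Run:
```python
from h import *
d=grab('scene','s4'); s=manip.state(); print(s['tool_pos'],rot({'rotation':s['tool_rot']})[:,0],s['gripper_width'])
e=grab('side','d4')
c=np.hstack([cv2.resize(x['image'][100:300,150:350],(400,400)) for x in(d,e)])
cv2.imwrite('pics/s4b.png',c)
```

```text
[0.5812718  0.08579755 0.08920705] [-1.18073717e-01  9.93004510e-01 -8.00011356e-04] 0.14274984985117614
```

View pics/s4b.png

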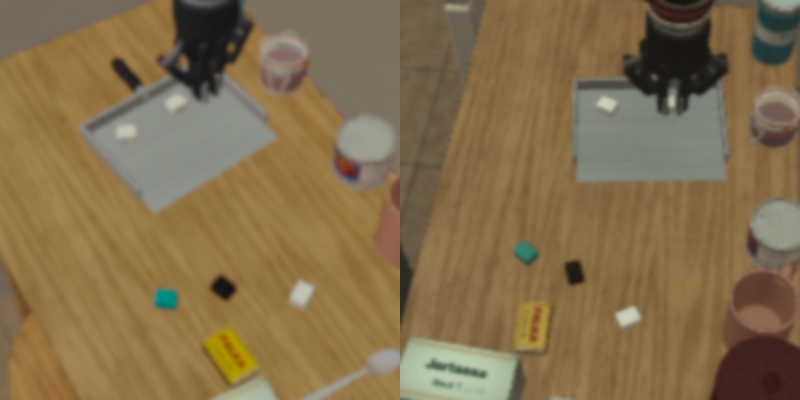

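A and B are both on the pan floor, at (126,131) and (176,102) in the left crop, and the decoys and matchbox are unmoved. Next is C: turn so that tool x points along world +y, and go in behind it.

servo_tool(moves=[[[0,0,0,0,0,6.8,12],[-43,-4,0,0,0,0,12],[-43,-4,0,0,0,0,12],[-43,-4,0,0,0,0,12],[-43,-4,0,0,0,0,12],[-43,-4,0,0,0,0,12],[-43,-4,0,0,0,0,12],[-43,-6,0,0,0,0,12],[0,0,0,0,0,0,12],[0,0,0,0,0,0,12]]])

```text
time: 10.4
tool_pos: [0.5485, -0.2132, 0.0842]
tool_rot: [-0.001, 0.707, 0.708, -0.0]
contact_force: [-0.3, 0.1, -0.8]
gripper_width: 0.141
grasp_force: 0.0
```

Run:
```python
from h import *
d=grab('wrist','w5'); s=manip.state(); print(s['tool_pos'],rot({'rotation':s['tool_rot']})[:,0],s['gripper_width'])
k=d
g=k['image'].min(2); m=(g>195).astype('uint8'); 
for c in cv2.findContours(m,0,2)[0]:
    r=cv2.minAreaRect(c)
    if 100<cv2.contourArea(c): print(np.round(r[0]),np.round(r[1]),w(k,*r[0],.016).round(4))
```

```text
[ 0.54876947 -0.21274645  0.08439119] [-0.00226391  0.99999674  0.00118154] 0.1395284491460936
[ 21. 356.] [27. 42.] [ 0.3575 -0.3392  0.016 ]
[ 24. 338.] [49.  4.] [ 0.3644 -0.3208  0.016 ]
[261. 164.] [28. 37.] [ 0.5514 -0.1797  0.016 ]
```

View pics/w5.png

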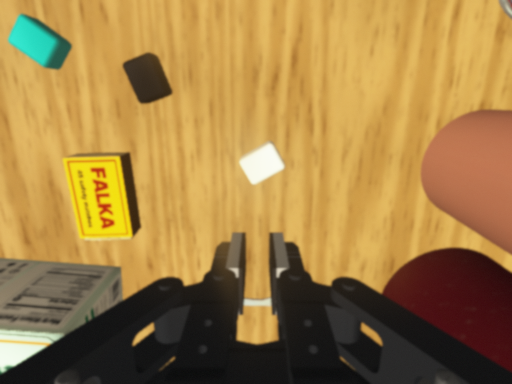

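C is at (261,164), 33 mm ahead and about 2 mm off line. The matchbox, black decoy and mug are clear of the path. I'll lower and sweep.

servo_tool(moves=[[[-3,2,32,0,0,0,12],[0,0,32.5,0,0,0,12],[0,0,0,0,0,0,12],[8,0,0,0,0,0,12],[8,0,0,0,0,0,12],[13,0,0,0,0,0,12],[13,0,0,0,0,0,12],[13,0,0,0,0,0,12],[13,0,0,0,0,0,12],[13,0,0,0,0,0,12],[13,0,0,0,0,0,12],[13,0,0,0,0,0,12]]])

```text
time: 11.95
tool_pos: [0.5511, -0.1088, 0.0208]
tool_rot: [-0.0, 0.706, 0.708, -0.0]
contact_force: [0.5, 0.7, -0.2]
gripper_width: 0.139
grasp_force: 0.0
```

servo_tool(moves=[[[13,0,0,0,0,0,12],[10,0,0,0,0,0,12],[5,0,0,0,0,0,12],[-10,0,0,0,0,0,12],[-10,0,0,0,0,0,12],[0,0,0,0,0,0,12]]])

```text
time: 12.7
tool_pos: [0.5513, -0.1031, 0.021]
tool_rot: [0.0, 0.707, 0.707, 0.0]
contact_force: [-0.3, 0.8, 1.1]
gripper_width: 0.14
grasp_force: 0.0
```

Run:
```python
from h import *
d=grab('wrist','w6'); s=manip.state(); print(s['tool_pos'],rot({'rotation':s['tool_rot']})[:,0],s['gripper_width'])
k=d
g=k['image'].min(2); m=(g>195).astype('uint8'); 
for c in cv2.findContours(m,0,2)[0]:
    r=cv2.minAreaRect(c)
    if 100<cv2.contourArea(c): print(np.round(r[0]),np.round(r[1]),w(k,*r[0],.016).round(4))
```

```text
[ 0.55117938 -0.1026583   0.0208684 ] [-1.64302421e-04  9.99999986e-01 -1.20194887e-05] 0.14152174570967965
[267. 170.] [39. 54.] [ 0.556  -0.0589  0.016 ]
```

C is tracking well (44 mm ahead, 5 mm to one side). I'll recentre and finish the sweep.

servo_tool(moves=[[[0,4,1,0,0,0,12],[10,0,0,0,0,0,12],[9,0,0,0,0,0,12],[13,0,0,0,0,0,12],[13,0,0,0,0,0,12],[13,0,0,0,0,0,12],[13,0,0,0,0,0,12],[13,0,0,0,0,0,12],[13,0,0,0,0,0,12],[13,0,0,0,0,0,12],[13,0,0,0,0,0,12],[13,0,0,0,0,0,12]]])

```text
time: 14.25
tool_pos: [0.5549, 0.0351, 0.0198]
tool_rot: [0.0, 0.707, 0.708, 0.0]
contact_force: [0.0, -0.3, 0.3]
gripper_width: 0.142
grasp_force: 0.0
```

servo_tool(moves=[[[13,0,0,0,0,0,12],[13,0,0,0,0,0,12],[9,0,0,0,0,0,12],[5,0,0,0,0,0,12],[-8,0,0,0,0,0,12],[-15,0,-20,0,0,0,12],[-20,0,-50,0,0,0,12],[-50,0,-40,0,0,0,12],[-50,0,-20,0,0,0,12],[0,0,0,0,0,0,12],[0,0,0,0,0,0,12]]])

```text
time: 15.62
tool_pos: [0.5548, -0.0682, 0.1493]
tool_rot: [0.0, 0.707, 0.707, 0.0]
contact_force: [-0.7, 0.1, 0.5]
gripper_width: 0.141
grasp_force: 0.0
```

Run:
```python
from h import *
d=grab('wrist','w7'); s=manip.state(); print(s['tool_pos'])
e=grab('side','d7')
c=np.hstack([d['image'],cv2.resize(e['image'][110:350,130:370],(384,384))[:, :280]])
cv2.imwrite('pics/w7b.png',c)
k=d;P=np.array([.551,.115]);X=np.array([-.122,.9925]);Y=np.array([.9925,.122])
m=(k['image'].min(2)>195).astype('uint8'); 
for c in cv2.findContours(m,0,2)[0]:
    r=cv2.minAreaRect(c)
    if 100<cv2.contourArea(c): q=w(k,*r[0],.018)[:2]-P; print(np.round(r[0]),np.round(r[1]),(q@X).round(3),(q@Y).round(3))
```

```text
[ 0.5544437  -0.06737875  0.14851813]
[473. 187.] [76. 76.] -0.207 0.172
```

View pics/w7b.png

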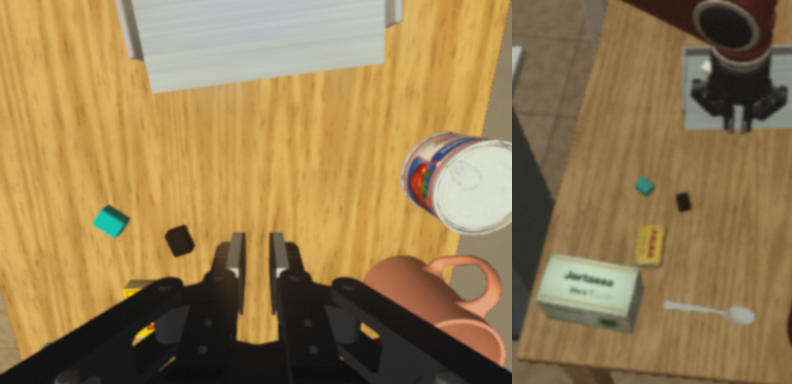

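The table between the lumps' old places and the pan is empty, and the decoys and matchbox are undisturbed. The pan is out of view, so I'll move up and over it to check.

servo_tool(moves=[[[30,0,-30,0,0,0,12],[30,0,-30,0,0,0,12],[30,0,-30,0,0,0,12],[0,0,0,0,0,0,12],[0,0,0,0,0,0,12],[0,0,0,0,0,0,12]]])

```text
time: 16.48
tool_pos: [0.554, 0.0221, 0.2366]
tool_rot: [-0.001, 0.707, 0.708, -0.001]
contact_force: [-1.0, 0.2, -0.8]
gripper_width: 0.139
grasp_force: 0.0
```

Run:
```python
from h import *
d=grab('wrist','w8')
k=d;P=np.array([.551,.115]);X=np.array([-.122,.9925]);Y=np.array([.9925,.122])
m=(k['image'].min(2)>195).astype('uint8'); 
for c in cv2.findContours(m,0,2)[0]:
    r=cv2.minAreaRect(c)
    if 50<cv2.contourArea(c): q=w(k,*r[0],.018)[:2]-P; print(np.round(r[0]),np.round(r[1]),(q@X).round(3),(q@Y).round(3))
```

```text
[419. 242.] [45. 36.] -0.216 0.181
[259.  98.] [17. 22.] -0.019 0.002
[460.  73.] [10. 44.] -0.02 0.217
[198.  60.] [25. 18.] 0.026 -0.057
[274.  47.] [20. 25.] 0.029 0.024
```

View pics/w8.png

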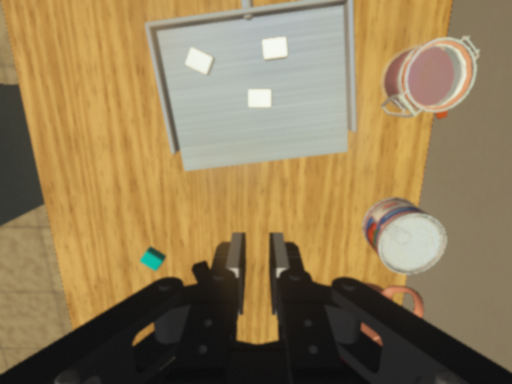

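All three lumps, at (198,60), (274,47) and (259,98), lie flat on the pan floor and well inside it, and the robot is clear. Handing in.

```bash
python3 -c "from plant import manip; print(manip.job_done())"
```

```text
the job is handed in; nothing more can be done
None
```

I swept all three sugar lumps into the dustpan; the last picture shows them flat on its floor, nothing else looked moved in the pictures, and I handed the job in at about 16.5 s.

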